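# Set the red regulator through its guard ring

### The job

Two round grey regulators stand on the desk, each with a setting knob sunk below a dark guard ring. Reach down through the ring of the one with the red knob, turn that knob clockwise until its white pointer points at the middle of the green band on the ring, then let go and withdraw. Leave the black knob as it is.

Things in the scene. Friction and masses are not known exactly. Their poses are not given: they have to be found in the camera images.
- red_knob (a joint): angle of the red knob, rad; grows as it turns clockwise seen from above, 0 to 2.6 between stops. At 1.8 the white pointer meets the middle of the green band; it starts at 0.5 to 1.2. Light steady friction (0.04 N m) keeps it where it is left; no spring. Transformers over 0.3 m tall stand along the back of the desk, from about x = 0.6 m: cross over in front of them
- red_knob_grip (a point): point on the red knob's vertical axis, in its upright grip bar, 75 mm above the desk; turns with the knob: x along the bar to the pointer end, z up. Bar 40 mm long (x), 14 mm wide (y), top 87 mm above the desk, a white line from its middle to the +x end; below it a round red skirt, 42 mm across, its top 56 mm above the desk
- red_knob_mark (a point): middle of the green band on the dark guard ring of the red knob's regulator (round grey housing 132 mm across, fixed to the desk), 57.5 mm from the knob's axis; band 0.2 rad to each side. Ring top 98 mm above the desk, its opening 100 mm across, centred on the knob: fingers enter only part open (about 40 mm apart). Well below 116 mm across, floor 49 mm above the desk
- black_knob_pointer (a point): outer end of the white pointer on top of the black knob, 20 mm from that knob's axis, 87 mm above the desk; x points outward along the pointer, z up. Its regulator is like the red one's; the two may stand in either order, turned, axes at least 140 mm apart

How it is judged:
By the outcome, as a careful person would: the job done as asked, in the order asked, and still so for the second after the job is handed in, with the robot touching nothing.
It also fails if it takes over 45 s, if anything falls off the work surface, if the arm or the gripper's body presses on something with over 40 N, if the wrist force passes 120 N, or if a joint passes its speed limit or range.

### The arm

A 6-joint arm with a two-finger parallel gripper is mounted at the origin on a cart in front of the work surface, level with it; the furniture and walls round the work are solid. World frame = base frame: x ahead of the robot, y to its left, z up, the work surface at z = 0. Lengths are in mm, angles in degrees, forces in N, time in s.
With the tool pointing down it reaches from about 350 to 850 mm from the base axis. Payload 8.1 kg.
Tool frame: the origin (TCP) lies midway between the tips of the shut fingers; the grasp point (between the pads) lies 19 mm behind it; z points along the fingers, y is the line along which they close (so a half turn about z gives the same grasp; the last joint's range is limited). The gripper opens to 85 mm and grips with 20 to 120 N. Pads are 22 mm wide; open, the fingers measure 114 mm over their backs; the gripper's body (76 mm by 85 mm) begins 54 mm behind the grasp point. The pads swing forward as they close: fully open they stand 13 mm farther back than shut.
Start: joints at [-71.413, 7.471, 85.268, -0, 87.261, -4.893], TCP at [239.075, -550.316, 231.292] pointing down, gripper open.
Joint ranges: [-169.43, 169.43], [-51.17, 129.36], [1.28, 143.12], [-76.62, 256.62], [0, 156.53], [-152.29, 152.29]. Speed limits (degrees/s): [136.94, 136.94, 159.86, 180, 180, 180].

### API

Orientations are given as [roll, pitch, yaw] about the fixed x, y, z axes, in that order (R = Rz(yaw) Ry(pitch) Rx(roll)).
In Python, from bench import r gives the robot as it stands. The module is installed in compiled form; this text tells all that it offers.
- The arm moves only by the tool jog_arm, never from a script. Its argument "rows" is a list of rows, each a list of 2 entries, a list of its own where there are three numbers: the shift along the tool's x, y, z in mm, then the turn, a rotation vector about the tool's x, y, z in rad. A call has 1 to 10 rows; each row is the pose to reach, as a shift and turn from the pose commanded when the call began, along the tool's axes at that moment; what a row does not reach only later rows make up. A row lasts 1/10 s, in which the tool goes at most 50 mm and 8.59 degrees, less where a joint would pass 70% of its speed; a pose out of reach is approached as far as the arm can. A call with a gripper value outside its range is refused whole. "grip" is the finger opening in mm, from 0 to 85.4, set as the call begins (left out, the last holds). The fingers move at their own pace and stop on an object; "force" is the grip in N (left out, the last holds). Time passes only in rows, so rows that repeat a pose let the fingers close. It gives the time, the measured TCP pose, the force, the opening and the grip force at its end, in the units of the state.
- r.sense(): the state, without advancing time (a new reading comes with each control period).
- r.snapshot(name): name is "side" or "top" or "wrist"; returns (picture, depth): 420x560x3 uint8, blue, green, red; 420x560 float32, mm along the optical axis (not along the pixel's ray), 0 where there is no reading.
- r.camera_params(name): a dict with "fx", "fy", "cx", "cy" (pixels), "dist_coeffs" ([k1, k2, p1, p2, k3] as OpenCV has them; the pictures are not rectified), "pose" (4x4, takes a point from camera to world coordinates); the wrist camera has in their place "tool_from_camera" (4x4, takes a point from camera to tool coordinates, whose origin is the TCP and whose axes are the flange's). Camera axes: x right, y down, z forward; pixel columns grow to the right and rows downward; lengths in mm; the calibration is good to about 2 mm. A picture is of the moment at which its call begins: read the wrist's pose just before it. camera_params takes no time and is no camera call.
- r.hand_in(): hands the job in; it is judged then, once.
The state is a dict: "time": time; "joint_pos": joint angles; "qd": joint speeds; "joint_efforts": joint torques, N m; "tool_pos": TCP position; "tcp_rot": TCP orientation; "ft_force": force on the tool from outside, world axes, zero at the start; "wrist_torque": the same for the moment, N m; "finger_gap": finger opening in mm; "grip_force": force on a finger pad.
Only numpy, scipy, OpenCV 4.12 (cv2) and the standard library are available. Lean on these libraries where they do the work, as an engineer would, in place of code of your own. Each camera call takes 0.05 s, during which the arm holds its last target. There are 200 camera calls.

## Working session

There is one attempt and no reset: what is moved stays moved. The work goes in short steps, Python scripts to look and compute and a tool call to move; the robot and the scene stay as the last step left them, time stands still between calls to the robot, and variables do not carry over. Pictures are saved under pics/ and viewed, at most 10 in all, crops included, and the job is handed in when it is done.

Besides the shell and the picture viewer there is one more tool, called after "Call:" as name(argument=value, ...) on one line, values as JSON. jog_arm: Moves the arm, as the interface text tells. Its arguments: {"type":"object","properties":{"rows":{"type":"array"},"grip":{"type":"number"},"force":{"type":"number"}},"required":["rows"]}

```bash
mkdir -p pics; python3 - <<'E'
from bench import r
import cv2,numpy as np
for n in("top","side"):
    p,d=r.snapshot(n); cv2.imwrite(f"pics/{n}0.png",p); np.save(f"pics/{n}0d.npy",d)
    print(n,r.camera_params(n))
print(r.camera_params("wrist"));print(r.sense())
E
```

```text
top {'fx': 384.4046035066301, 'fy': 384.4046035066301, 'cx': 283.41017975421704, 'cy': 207.3760790853489, 'dist_coeffs': array([-0.09867305,  0.        ,  0.        ,  0.        ,  0.        ]), 'pose': array([[ 1.18191164e-02, -9.97886314e-01,  6.39000244e-02,
         4.43312443e+02],
       [-9.99926822e-01, -1.16299925e-02,  3.33084633e-03,
         1.07234561e+02],
       [-2.58064916e-03, -6.39347160e-02, -9.97950746e-01,
         9.79887053e+02],
       [ 0.00000000e+00,  0.00000000e+00,  0.00000000e+00,
         1.00000000e+00]])}
side {'fx': 386.4166292884983, 'fy': 386.4166292884983, 'cx': 272.52735695908024, 'cy': 209.08364497641648, 'dist_coeffs': array([-0.09059204,  0.        ,  0.        ,  0.        ,  0.        ]), 'pose': array([[-9.92889417e-01, -6.72128433e-02,  9.82498825e-02,
         3.95841445e+02],
       [-1.16572212e-01,  3.81787364e-01, -9.16869308e-01,
         8.81928696e+02],
       [ 2.41148295e-02, -9.21803039e-01, -3.86907783e-01,
         4.40111530e+02],
       [ 0.00000000e+00,  0.00000000e+00,  0.00000000e+00,
         1.00000000e+00]])}
{'fx': 2
[... 537 characters left out ...]
+00]])}
{'time': 0.1, 'joint_pos': array([-7.14140475e+01,  7.51300996e+00,  8.53239044e+01, -9.59292733e-04,
        8.72648140e+01, -4.89282045e+00]), 'qd': array([-0.00393274, -0.077209  , -0.20576008,  0.05723301,  0.05030775,
       -0.00524177]), 'joint_efforts': array([ 1.52204535e-03, -5.70948637e+01, -5.01942873e+01, -1.08820984e-04,
        7.99973641e-03, -7.62603668e-05]), 'tool_pos': array([ 238.89497123, -549.81824836,  230.31784323]), 'tcp_rot': array([-1.79898561e+02, -7.72199466e-03,  2.34788128e+01]), 'ft_force': array([ 0.19473405, -0.63693704,  0.074929  ]), 'wrist_torque': array([-0.00889333,  0.02067621, -0.01423683]), 'grip_force': 0.0, 'finger_gap': 85.38557282862509}
```

View pics/top0.png

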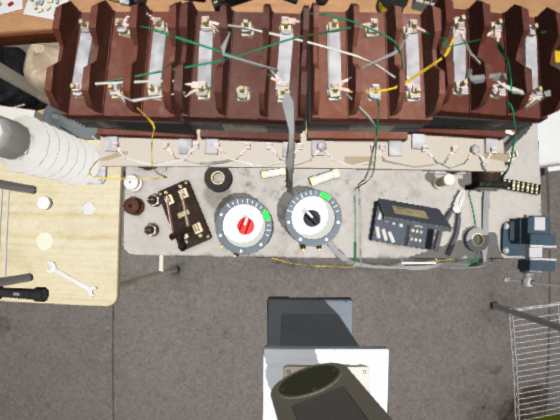

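View pics/side0.png

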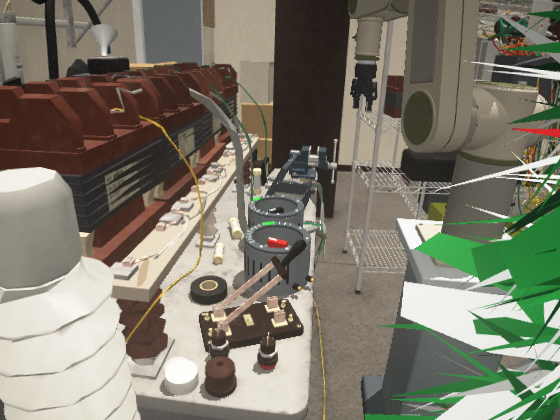

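The top view shows the red-knob regulator at about (245,226) with its green band at (266,215). The black one is at (311,218). A tall bent grey blade stands behind them at about (290,100–190), and a knife switch is to the left at (185,215).

```bash
cat > h.py <<'E'
import numpy as np,cv2
def ray(c,uv,T=None):
    T=c["pose"] if T is None else T
    K=np.array([[c["fx"],0,c["cx"]],[0,c["fy"],c["cy"]],[0,0,1]])
    n=cv2.undistortPoints(np.array(uv,float).reshape(-1,1,2),K,c["dist_coeffs"]).reshape(-1,2)
    return T[:3,3],np.c_[n,np.ones(len(n))]@T[:3,:3].T
def plane(c,uv,z,T=None):
    o,d=ray(c,uv,T); return o+d*((z-o[2])/d[:,2])[:,None]
def blobs(m,amin=8):
    n,l,s,ce=cv2.connectedComponentsWithStats(m.astype(np.uint8)); 
    return [(s[i,4],ce[i],l==i) for i in range(1,n) if s[i,4]>=amin]
E
python3 - <<'E'
from bench import r
from h import *
c=r.camera_params("top");p=cv2.imread("pics/top0.png");d=np.load("pics/top0d.npy")
h=cv2.cvtColor(p,cv2.COLOR_BGR2HSV);H,S,V=cv2.split(h)
box=np.zeros(H.shape,bool);box[180:260,205:350]=1
red=((H<8)|(H>172))&(S>150)&(V>90)&box; gr=(H>45)&(H<85)&(S>120)&(V>70)&box
for n,m,z in(("red",red,80),("green",gr,98)):
    for a,ce,_ in blobs(m): print(n,a,ce,plane(c,[ce],z)[0].round(1))
# heights map of everything near
v,u=np.mgrid[60:270:1,130:480:1];uv=np.c_[u.ravel(),v.ravel()]
o,dd=ray(c,uv);P=o+dd*d[v,u].ravel()[:,None]
Z=P[:,2].reshape(v.shape)
print("px rows 90..260 step10, cols 150..350 step 10");
for vv in range(90,262,9): print(vv,[int(Z[vv-60,uu-130]) for uu in range(150,390,10)])
for uv in([288,100],[290,130],[290,150],[290,175],[290,188]): 
    i=(uv[1]-60)*350+uv[0]-130;print(uv,P[i].round())
cv2.imwrite("pics/top0c.png",cv2.resize(p[150:265,150:350],None,fx=4,fy=4,interpolation=cv2.INTER_CUBIC))
E
```

```text
red 159 [245.1572327  226.22012579] [455.7 199.3  80. ]
green 53 [324.98113208 195.49056604] [528.4  14.7  98. ]
green 57 [265.94736842 214.96491228] [481.8 150.1  98. ]
px rows 90..260 step10, cols 150..350 step 10
90 [364, 342, 390, 392, 334, 362, 337, 391, 332, 367, 332, 391, 330, 353, 329, 369, 296, 388, 353, 333, 361, 389, 352, 376]
99 [331, 335, 380, 379, 332, 343, 330, 379, 331, 344, 331, 381, 979, 350, 360, 384, 297, 330, 342, 339, 358, 379, 340, 330]
108 [331, 331, 366, 364, 331, 331, 332, 365, 330, 331, 331, 369, 333, 331, 359, 371, 296, 332, 333, 332, 349, 349, 333, 332]
117 [329, 328, 329, 299, 328, 334, 328, 338, 330, 330, 328, 337, 330, 332, 351, 337, 298, 331, 332, 331, 340, 331, 337, 333]
126 [278, 281, 291, 291, 266, 260, 269, 259, 278, 279, 282, 284, 292, 292, 345, 295, 280, 281, 281, 279, 282, 286, 287, 288]
135 [194, 192, 196, 196, 193, 193, 192, 195, 193, 195, 194, 194, 192, 193, 336, 195, 192, 191, 192, 193, 192, 195, 195, 193]
144 [172, 167, 166, 176, 178, 165, 175, 167, 167, 168, 180, 166, 183, 167, 324, 181, 168, 188, 167, 168, 164, 163, 180, 183]
153 [168, 1
[... 761 characters left out ...]
2, 95, 50, 89, 48, 49, 96, 0, 1, 1, 13]
225 [31, 0, 98, 13, 17, 16, 2, 97, 47, 58, 55, 50, 97, -3, 99, 50, 54, 51, 47, 99, -1, 0, 6, 1]
234 [42, -1, 114, 122, 15, 17, 14, 96, 47, 50, 46, 45, 98, 0, 99, 47, 50, 48, 99, -1, -1, 3, 25, 1]
243 [1, 0, -1, 150, 18, 5, -2, 3, 97, 48, 49, 97, 0, 0, -2, 0, 100, 99, 12, -3, 1, 6, -1, 1]
252 [1, 0, 1, 1, -1, -2, -3, -1, 0, 100, 96, -1, 1, 0, 0, 1, -3, 1, -2, 11, 3, 2, 0, 0]
261 [-724, -517, -726, -719, -730, -719, -730, -727, -731, -728, -732, -726, -716, -722, -725, -727, -729, -725, -718, -728, -3, 2, -731, -722]
[288, 100] [661. 104. 362.]
[290, 130] [615. 100. 343.]
[290, 150] [587.  99. 316.]
[290, 175] [552.  98. 254.]
[290, 188] [544.  96. 107.]
```

View pics/top0c.png

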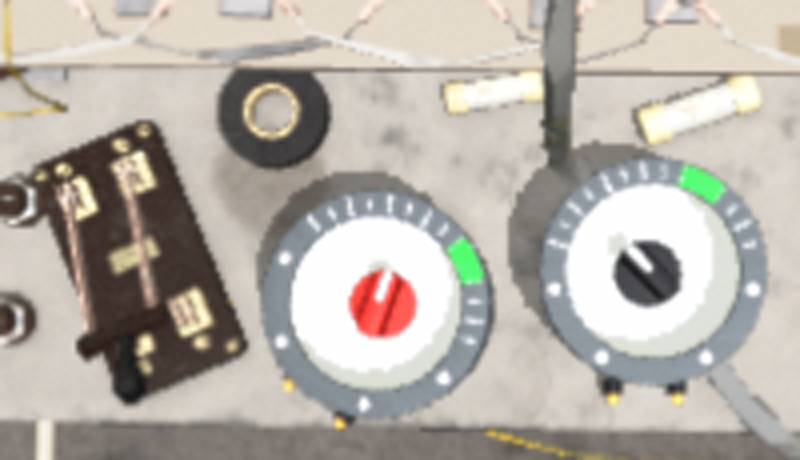

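The crop shows the red knob at about (383,303), with its pointer leading up and slightly right to (387,265). The green band is at (466,262). The black knob points up-left, and the knife-switch handle is at (120,370).

```bash
cat >> h.py <<'E'
from scipy.optimize import least_squares
def circ(P):
    f=lambda q:np.hypot(P[:,0]-q[0],P[:,1]-q[1])-q[2]
    return least_squares(f,[*P[:,:2].mean(0),50],loss="soft_l1").x
def colours(p):
    H,S,V=cv2.split(cv2.cvtColor(p,cv2.COLOR_BGR2HSV))
    return ((H<8)|(H>172))&(S>150)&(V>70), (H>45)&(H<85)&(S>110)&(V>60), (S<70)&(V>150)
E
python3 - <<'E'
from bench import r
from h import *
c=r.camera_params("top");p=cv2.imread("pics/top0.png");d=np.load("pics/top0d.npy")
v,u=np.mgrid[150:265,150:350];uv=np.c_[u.ravel(),v.ravel()]
o,dd=ray(c,uv);P=o+dd*d[v,u].ravel()[:,None]
m=(P[:,2]>92)&(P[:,2]<105)
for c0 in((456,199),(466,65)):
    k=m&(np.hypot(*(P[:,:2]-c0).T)<75)&(np.hypot(*(P[:,:2]-c0).T)>42);print(k.sum(),circ(P[k]).round(1))
k=(P[:,2]>105)&(P[:,1]>230);print("lever",P[k].min(0),P[k].max(0))
red,gr,wh=colours(p)
# white within filled red hull
a,ce,mk=max(blobs(red),key=lambda b:b[0] if 205<b[1][0]<350 and 180<b[1][1]<260 else 0)
hull=np.zeros(red.shape,np.uint8);pts=np.argwhere(mk)[:,::-1].astype(np.int32)
cv2.fillConvexPoly(hull,cv2.convexHull(pts),1)
w=(hull>0)&(p[...,1].astype(int)>110)
W=plane(c,np.argwhere(w)[:,::-1],87);print(ce,plane(c,[ce],70),W.round(1))
E
```

```text
1095 [456.9 201.6  58.3]
533 [474.6  48.1  57.5]
lever [399.19798235 230.01375867 105.07682901] [617.92058877 409.35221869 296.56216214]
[245.1572327  226.22012579] [[455.80850132 200.31704418  70.        ]] [[474.7 199.3  87. ]
 [474.7 196.9  87. ]
 [472.4 199.2  87. ]
 [472.4 196.9  87. ]
 [472.4 194.6  87. ]
 [472.4 192.2  87. ]
 [470.  201.5  87. ]
 [470.  199.2  87. ]
 [470.1 196.9  87. ]
 [470.1 194.5  87. ]
 [467.7 201.5  87. ]
 [467.7 199.2  87. ]
 [467.7 196.8  87. ]
 [467.8 194.5  87. ]
 [465.3 201.4  87. ]
 [465.4 199.1  87. ]
 [465.4 196.8  87. ]
 [462.8 215.4  87. ]
 [463.  203.7  87. ]
 [463.  201.4  87. ]
 [463.1 199.1  87. ]
 [463.1 196.7  87. ]
 [460.7 203.7  87. ]
 [460.7 201.4  87. ]
 [460.7 199.   87. ]
 [460.8 196.7  87. ]
 [458.4 201.3  87. ]
 [458.4 199.   87. ]
 [439.8 203.3  87. ]
 [439.9 194.   87. ]]
```

Call:
jog_arm(rows=[[[250, -300, -20], [0, 0, -1.2]], [[250, -300, -20], [0, 0, -1.2]], [[250, -300, -20], [0, 0, -1.2]], [[250, -300, -20], [0, 0, -1.2]], [[250, -300, -20], [0, 0, -1.2]], [[250, -300, -20], [0, 0, -1.2]], [[250, -300, -20], [0, 0, -1.2]], [[250, -300, -20], [0, 0, -1.2]], [[250, -300, -20], [0, 0, -1.2]], [[250, -300, -20], [0, 0, -1.2]]], grip=40)

```text
time: 1.1
tool_pos: [349.1, -174.8, 251.2]
tcp_rot: [180.0, 0.0, 92.3]
ft_force: [0.0, 0.1, -0.3]
finger_gap: 40.1
grip_force: 0.0
```

```bash
cat >> h.py <<'E'
from scipy.spatial.transform import Rotation as Ro
def togo(s,xyz,yaw):
    R=Ro.from_euler("xyz",s["tcp_rot"],degrees=True); G=Ro.from_euler("xyz",[180,0,yaw],degrees=True)
    return (R.inv().apply(np.array(xyz)-s["tool_pos"]).round(1),(R.inv()*G).as_rotvec().round(4))
E
python3 - <<'E'
from bench import r
from h import *
s=r.sense();print(s);print(togo(s,[457,201,230],162))
E
```

```text
{'time': 1.1, 'joint_pos': array([-3.41156926e+01, -2.72686116e+01,  1.14021027e+02, -1.65733129e-02,
        9.32294722e+01, -3.64601059e+01]), 'qd': array([-2.73359453,  1.0331336 , -0.45966143, -0.22163071, -0.09578573,
        0.21285733]), 'joint_efforts': array([  1.61178377, -27.2673887 , -50.53461671,   0.24872867,
         0.12742296,  -0.13309477]), 'tool_pos': array([ 349.06413363, -174.75818048,  251.23077031]), 'tcp_rot': array([1.79995266e+02, 2.40717486e-02, 9.23434761e+01]), 'ft_force': array([ 0.01417333,  0.07677539, -0.33126656]), 'wrist_torque': array([ 0.00741565, -0.01658471, -0.00330877]), 'grip_force': 0.0, 'finger_gap': 40.085941756650634}
(array([371. , 123.2,  21.1]), array([-2.0000e-04,  4.0000e-04, -1.2157e+00]))
```

Call:
jog_arm(rows=[[[371, 123, 10], [0, 0, -1.216]], [[371, 123, 10], [0, 0, -1.216]], [[371, 123, 10], [0, 0, -1.216]], [[371, 123, 10], [0, 0, -1.216]], [[371, 123, 10], [0, 0, -1.216]], [[371, 123, 10], [0, 0, -1.216]], [[371, 123, 10], [0, 0, -1.216]], [[371, 123, 10], [0, 0, -1.216]], [[371, 123, 10], [0, 0, -1.216]], [[371, 123, 10], [0, 0, -1.216]]])

```text
time: 2.1
tool_pos: [457.6, 199.3, 240.2]
tcp_rot: [-179.9, -0.1, 161.8]
ft_force: [-0.4, -0.4, 0.0]
finger_gap: 40.1
grip_force: 0.0
```

```bash
cat > look.py <<'E'
import sys
from bench import r
from h import *
def look(name):
    s=r.sense();p,d=r.snapshot("wrist");c=r.camera_params("wrist")
    T=np.eye(4);T[:3,:3]=Ro.from_euler("xyz",s["tcp_rot"],degrees=True).as_matrix();T[:3,3]=s["tool_pos"];T=T@c["tool_from_camera"]
    cv2.imwrite(f"pics/{name}.png",p)
    print("tool",s["tool_pos"].round(1),s["tcp_rot"].round(2),s["finger_gap"],"J6",s["joint_pos"][5])
    red,gr,_=colours(p)
    for n,m,z in(("red",red,75),("green",gr,98)):
        for a,ce,_ in blobs(m,60): print(n,a,ce.round(1),plane(c,[ce],z,T)[0].round(1))
    v,u=np.mgrid[0:420,0:560];uv=np.c_[u.ravel(),v.ravel()]
    o,dd=ray(c,uv,T);P=o+dd*d.ravel()[:,None]
    rad=np.hypot(*(P[:,:2]-[457,201]).T)
    k=(P[:,2]>94)&(P[:,2]<103)&(rad<75)&(rad>42);q=circ(P[k]);print("ring",k.sum(),q.round(1))
    # pointer and bar top, on top plane of knob
    P87=plane(c,uv,87,T)
    rr=np.hypot(*(P87[:,:2]-q[:2]).T)
    bar=(abs(P[:,2]-87)<5)&(rr<24);B=P87[bar][:,:2]
    if bar.sum()>20:
        w,V=np.linalg.eigh(np.cov(B.T));print("bar",bar.sum(),B.mean(0).round(1),"yaw",np.degrees(np.arctan2(V[1,1],V[0,1])).round(2),np.sqrt(12*w).round(1))
    pg=p.reshape(-1,3).astype(int);wt=bar&(pg[:,1]>110);Wp=P87[wt][:,:2]
    if wt.sum()>10:
        w,V=np.linalg.eigh(np.cov(Wp.T));print("white",wt.sum(),Wp.mean(0).round(1),"yaw",np.degrees(np.arctan2(V[1,1],V[0,1])).round(2),np.sqrt(12*w).round(1))
    return p,d,c,T,q
if __name__=="__main__": look(sys.argv[1])
E
python3 look.py w1
```

```text
tool [457.6 199.3 240.2] [-1.7989e+02 -9.0000e-02  1.6183e+02] 40.1301307869287 J6 -54.15163315553611
red 1000 [281.6 185.7] [454.2 205.   75. ]
green 227 [ 75.8 199.3] [397.3   3.6  98. ]
green 268 [240.8 232.3] [482.7 151.6  98. ]
ring 5904 [457.1 204.2  57.8]
bar 517 [457.1 204.1] yaw 160.98 [13.7 39.6]
white 91 [467.9 200.3] yaw 161.94 [ 8.  20.4]
```

View pics/w1.png

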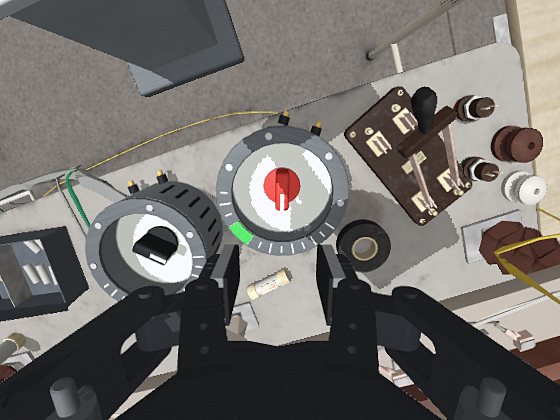

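The wrist view shows the red knob centred in its ring at (282,186), the pointer aimed down the picture towards the fingers, and the green band at (241,232). I'll centre the tool and go lower for a second look.

```bash
python3 - <<'E'
from bench import r
from h import *
print(togo(r.sense(),[457,203.3,150],161))
E
```

```text
(array([ 1.9,  4.4, 90.5]), array([-0.0015, -0.001 ,  0.0125]))
```

Call:
jog_arm(rows=[[[1, 4, 45], [0, 0, 0.012]], [[1, 4, 90], [0, 0, 0.012]], [[1, 4, 90], [0, 0, 0.012]], [[1, 4, 90], [0, 0, 0.012]], [[1, 4, 90], [0, 0, 0.012]]])

```text
time: 2.65
tool_pos: [459.4, 203.7, 154.3]
tcp_rot: [179.9, 0.2, 161.1]
ft_force: [0.4, -0.3, 0.8]
finger_gap: 39.7
grip_force: 0.0
```

```bash
python3 look.py w2; python3 -c "
from bench import r
from h import *
print(togo(r.sense(),[457,203.5,60],161))"
```

```text
tool [459.4 203.7 154.3] [179.87   0.18 161.1 ] 39.72546184089769 J6 -53.029819614948266
red 1843 [276.7 206.5] [453.6 205.7  75. ]
green 344 [ 19.1 216.7] [393.5  26.8  98. ]
ring 9681 [456.9 204.5  57.6]
bar 938 [456.6 204.4] yaw 161.64 [13.5 39.8]
white 139 [468.5 200.4] yaw 159.83 [ 5.4 18.4]
(array([ 2.7, -1.6, 94.6]), array([0.0029, 0.0039, 0.0023]))
```

View pics/w2.png

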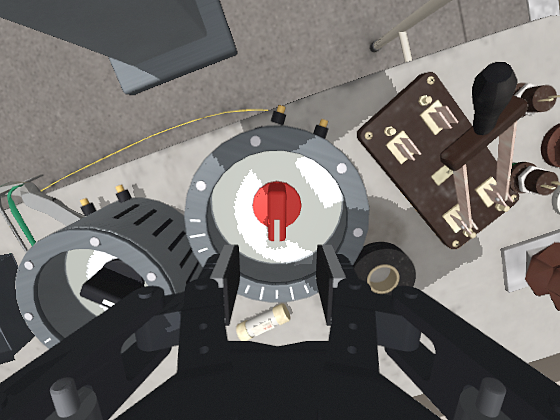

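The lower wrist view shows the knob centred between the fingers at u≈277, pointer aimed at the gripper, and the finger path into the ring clear. Next I'll descend.

Call:
jog_arm(rows=[[[1, -1, 20], [0, 0.002, 0]], [[1, -1, 40], [0, 0.002, 0]], [[1, -1, 40], [0, 0.002, 0]], [[1, -1, 40], [0, 0.002, 0]], [[1, -1, 40], [0, 0.002, 0]]])

```text
time: 3.2
tool_pos: [457.7, 203.9, 113.5]
tcp_rot: [179.9, 0.0, 161.2]
ft_force: [0.6, -0.0, 0.5]
finger_gap: 40.0
grip_force: 0.0
```

```bash
python3 -c "
from bench import r
from h import *
s=r.sense();print(s['tool_pos'],s['tcp_rot'],togo(s,[456.8,204,60],161.3))"
```

```text
[457.66941607 203.86409433 113.50379775] [1.79892349e+02 2.96902849e-02 1.61214158e+02] (array([ 0.9, -0.3, 53.5]), array([ 0.0019,  0.0005, -0.0015]))
```

Call:
jog_arm(rows=[[[1, 0, 10], [0, 0, 0]], [[1, 0, 20], [0, 0, 0]], [[1, 0, 30], [0, 0, 0]], [[1, 0, 40], [0, 0, 0]], [[1, 0, 48], [0, 0, 0]], [[1, 0, 52], [0, 0, 0]], [[1, 0, 52], [0, 0, 0]], [[1, 0, 52], [0, 0, 0]]])

```text
time: 4.0
tool_pos: [455.4, 203.8, 59.4]
tcp_rot: [180.0, -0.1, 161.2]
ft_force: [-0.2, 0.5, 0.5]
finger_gap: 39.7
grip_force: 0.0
```

Call:
jog_arm(rows=[[[0, 0, 0], [0, 0, 0]], [[0, 0, 0], [0, 0, 0]], [[0, 0, 0], [0, 0, 0]], [[0, 0, 0], [0, 0, 0]], [[0, 0, 0], [0, 0, 0]], [[0, 0, 0], [0, 0, 0]]], grip=8, force=25)

```text
time: 4.6
tool_pos: [455.8, 204.1, 60.0]
tcp_rot: [179.9, -0.1, 161.2]
ft_force: [-0.6, 2.4, 6.4]
finger_gap: 13.4
grip_force: 29.2
```

```bash
python3 -c "
from bench import r
s=r.sense();print(s['tool_pos'],s['tcp_rot'],s['wrist_torque'],s['ft_force'],s['joint_pos'][5],s['finger_gap'])"
```

```text
[455.81983439 204.14005229  59.95461188] [ 1.79943311e+02 -6.15492360e-02  1.61220137e+02] [0.3143076  0.13469734 0.06607544] [-0.56615723  2.42056071  6.41754261] -53.07199905596853 13.410069272660976
```

Call:
jog_arm(rows=[[[0, 0, 0], [0, 0, 0.08]], [[0, 0, 0], [0, 0, 0.17]], [[0, 0, 0], [0, 0, 0.26]], [[0, 0, 0], [0, 0, 0.35]], [[0, 0, 0], [0, 0, 0.44]], [[0, 0, 0], [0, 0, 0.53]], [[0, 0, 0], [0, 0, 0.62]], [[0, 0, 0], [0, 0, 0.71]], [[0, 0, 0], [0, 0, 0.79]], [[0, 0, 0], [0, 0, 0.79]]])

```text
time: 5.6
tool_pos: [456.9, 205.4, 60.0]
tcp_rot: [179.8, -0.1, 115.8]
ft_force: [6.4, 10.6, -2.1]
finger_gap: 13.5
grip_force: 28.1
```

Call:
jog_arm(rows=[[[0, 0, 0], [0, 0, 0]], [[0, 0, 0], [0, 0, 0]], [[0, 0, 0], [0, 0, 0]]])

```text
time: 5.9
tool_pos: [456.9, 205.4, 60.0]
tcp_rot: [179.8, -0.1, 116.0]
ft_force: [6.1, 9.7, -2.6]
finger_gap: 13.5
grip_force: 28.1
```

```bash
python3 look.py w3; python3 -c "
from bench import r
s=r.sense();print(s['wrist_torque'],s['ft_force'],s['finger_gap'])"
```

```text
tool [456.9 205.4  60. ] [ 1.7980e+02 -1.5000e-01  1.1596e+02] 13.543452107459606 J6 -7.808186961667264
red 3401 [278.  264.1] [455.2 210.1  75. ]
ring 20082 [457.1 206.1  56.7]
bar 3160 [456.2 207.5] yaw 115.8 [24.3 38.9]
white 468 [459.8 199.2] yaw 118.98 [23.1 40.2]
[ 1.54310135 -1.01258541 -0.01969015] [ 7.02901342  9.56663792 -2.47498219] 13.534992353594298
```

View pics/w3.png

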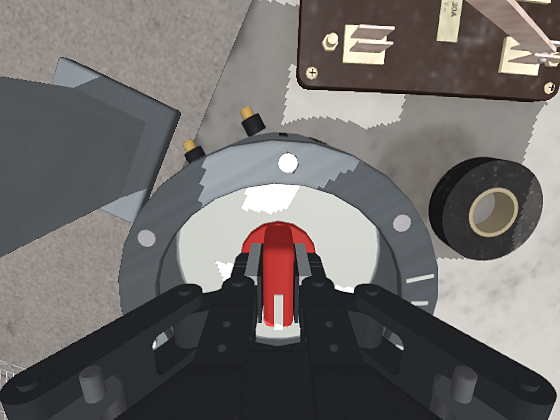

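The wrist view shows the bar firmly between the pads with the pointer under the gripper at (278,315). The turn of about 45° is made, so I'll release and withdraw.

Call:
jog_arm(rows=[[[0, 0, 0], [0, 0, 0]], [[0, 0, 0], [0, 0, 0]], [[0, 0, 0], [0, 0, 0]], [[0, 0, 0], [0, 0, 0]], [[0, 0, 0], [0, 0, 0]]], grip=38)

```text
time: 6.45
tool_pos: [455.1, 203.6, 59.1]
tcp_rot: [-179.9, -0.1, 115.9]
ft_force: [0.5, 0.6, 0.0]
finger_gap: 37.5
grip_force: 0.0
```

Call:
jog_arm(rows=[[[0, 0, -10], [0, 0, 0]], [[0, 0, -25], [0, 0, 0]], [[0, 0, -50], [0, 0, 0]], [[0, 0, -90], [0, 0, 0]], [[0, 0, -135], [0, 0, 0]], [[0, 0, -180], [0, 0, 0]], [[0, 0, -180], [0, 0, 0]], [[0, 0, -180], [0, 0, 0]], [[0, 0, -180], [0, 0, 0]]])

```text
time: 7.35
tool_pos: [455.0, 203.5, 238.4]
tcp_rot: [-179.8, -0.1, 116.0]
ft_force: [-0.8, -0.8, -0.6]
finger_gap: 38.1
grip_force: 0.0
```

```bash
python3 look.py w4; python3 look.py w5
```

```text
tool [455.  203.5 238.4] [-1.7983e+02 -9.0000e-02  1.1595e+02] 38.113071459432575 J6 -7.808502747819607
red 893 [281.9 188.2] [457.6 208.1  75. ]
green 259 [279.9 251.3] [482.6 151.7  98. ]
ring 5923 [457.5 204.9  57.8]
bar 527 [457.5 204.8] yaw 116.03 [13.9 39.7]
white 99 [461.9 194.9] yaw 118.96 [ 8.2 22.3]
tool [454.7 203.4 237.8] [-1.7977e+02 -1.0000e-01  1.1595e+02] 37.84316921548942 J6 -7.806492825443874
red 901 [282.4 188.5] [457.7 208.1  75. ]
green 253 [280.4 251.8] [482.8 151.6  98. ]
ring 5941 [457.5 204.9  57.8]
bar 497 [457.5 205. ] yaw 115.43 [13.2 39.7]
white 97 [461.6 195.5] yaw 122.8 [ 6.1 22.9]
```

View pics/w4.png

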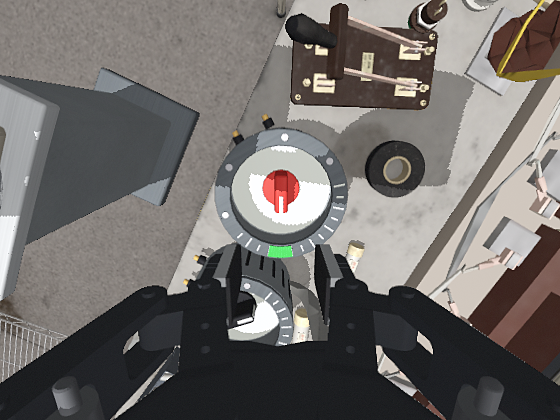

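The wrist view shows the pointer at (281,210) aimed at the middle of the green band at (280,251). By measurement the bar is at about −64.3° and the band at about −64.7°. The gripper is clear.

```bash
python3 -c "
from bench import r
print(r.hand_in())"
```

```text
the job is handed in; nothing more can be done
None
```

The red knob was turned about 45° clockwise and its pointer now sits within about 1° of the middle of the green band; the arm let go and withdrew, the black knob was not touched, and the job was handed in.

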